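# Lay the half cheeses down, labels up

### The arm

A 6-joint arm with a two-finger parallel gripper is mounted at the origin on the work surface. World frame = base frame: x ahead of the robot, y to its left, z up, the work surface at z = 0. Lengths are in m, angles in degrees, forces in N, time in s.
With the tool pointing down it reaches from about 0.3 to 0.75 m from the base axis. Payload 8.5 kg.
Tool frame: the origin (TCP) lies midway between the tips of the shut fingers; the grasp point (between the pads) lies 19 mm behind it; z points along the fingers, y is the line along which they close (so a half turn about z gives the same grasp; the last joint's range is limited). The gripper opens to 85 mm and grips with 20 to 120 N. Pads are 22 mm wide; open, the fingers measure 114 mm over their backs; the gripper's body (76 mm by 85 mm) begins 54 mm behind the grasp point. The pads swing forward as they close: fully open they stand 13 mm farther back than shut.
Start: joints at [58.94, 21.807, 74.336, -0, 83.858, -12.336], TCP at [0.177, 0.521, 0.193] pointing down, gripper open.
Joint ranges: [-178.18, 178.18], [-50.72, 133.34], [12.68, 142.11], [-81.47, 261.47], [9.98, 163.14], [-165.26, 165.26]. Speed limits (degrees/s): [136.94, 136.94, 180, 180, 180, 180].

### API

Orientations are given as a 3x3 rotation matrix whose columns are the frame's x, y, z axes.
In Python, from rig import env gives the robot as it stands. The module is installed in compiled form; this text tells all that it offers.
- The arm moves only by the tool jog_arm, never from a script. Its argument "targets" is a list of rows, each a list of 6 numbers: the shift along the tool's x, y, z in cm, then the turn, a rotation vector about the tool's x, y, z in degrees. A call has 1 to 8 rows; each row is the pose to reach, as a shift and turn from the pose commanded when the call began, along the tool's axes at that moment; what a row does not reach only later rows make up. A row lasts 1/12 s, in which the tool goes at most 41.7 mm and 7.16 degrees, less where a joint would pass 70% of its speed; a pose out of reach is approached as far as the arm can. A call with a gripper value outside its range is refused whole. "hand" is the opening, from 0 (shut) to 1 (fully open), set as the call begins (left out, the last holds). The fingers move at their own pace and stop on an object; "newtons" is the grip in N (left out, the last holds). Time passes only in rows, so rows that repeat a pose let the fingers close. It gives the time, the measured TCP pose, the force, the opening and the grip force at its end, in the units of the state.
- env.observe(): the state, without advancing time (a new reading comes with each control period).
- env.get_image(name): name is "scene" or "top" or "wrist"; returns a dict with "frame" (384x512x3 uint8, red, green, blue), "depth" (384x512 float32, m along the optical axis (not along the pixel's ray), 0 where there is no reading), "fovy" (degrees; the focal length in pixels is half the picture's height over the tangent of half this angle, whatever the lens; pixels are square), "cx", "cy" (the principal point, pixels), "cam_to_world" (4x4, takes a point from camera to world coordinates). Camera axes: x right, y down, z forward; pixel columns grow to the right and rows downward; lengths in m; the calibration is good to about 2 mm. A picture is of the moment at which its call begins.
- env.close_job(): hands the job in; it is judged then, once.
Trained networks look in the newest picture that a camera, given by its name, has taken for a name from the list of things; names that differ only in an ending like _2 or _b are one class to them, and where a whole thing is asked for, a point or a joint stands for the part that bears it (a point fixed in the world has none). Each returns a list of dicts, best first, with "score" (0 to 1); they miss things now and then, are a little off and sometimes report something else, mostly with a low value. They report only what shows in the picture. A call takes as long as a camera call. They do not tell look-alikes from the thing itself.
- env.regions_of(camera, target): "pixels" (384x512 bool, what is visible of it) and "point" ([row, column] in pixels, amid what is visible of it).
The state is a dict: "time_s": time; "q": joint angles; "qvel": joint speeds; "joint_efforts": joint torques, N m; "position": TCP position; "tool_rot": TCP orientation; "ft_force": force on the tool from outside, world axes, zero at the start; "wrist_torque": the same for the moment, N m; "grip_width": finger opening in m; "gripper_force": force on a finger pad.
Only numpy, scipy, OpenCV 4.12 (cv2) and the standard library are available. Lean on these libraries where they do the work, as an engineer would, in place of code of your own. Each camera call takes 0.05 s, during which the arm holds its last target. There are 200 camera calls.

### The job

On the cheese stall two half cheeses stand on their cut faces on the wooden board. Tip each one over by pushing gently with the fingertips near the top of its labelled side, so that both end up lying flat on the board with the paper label facing up. Do not pinch or lift the cheeses, and leave the jars and the small wrapped cheese undisturbed where they are.

Things in the scene. Friction and masses are not known exactly. Their poses are not given: they have to be found in the camera images.
- amber_half: half cheese wheel, amber rind; white and dark blue label on one face, turned over the rim's top as a blue strip 14 mm wide. Standing on its flat cut face: 160 mm wide (y), 46 mm thick (x), 80 mm high at mid rim; about 0.5 kg. Origin: middle of the cut face. Its z runs from there to the top of the rim, its x squarely out of the labelled face (up once laid right). 
- grey_half: half cheese wheel, grey-brown rind; white and dark red label on one face, turned over the rim's top as a red strip 14 mm wide. Standing on its flat cut face: 160 mm wide (y), 46 mm thick (x), 80 mm high at mid rim; about 0.5 kg. Origin: middle of the cut face. Its z runs from there to the top of the rim, its x squarely out of the labelled face (up once laid right). 
- amber_half_mid (a point): middle of the amber half cheese, 34 mm from the cut face along z; 34 mm above the board while it stands, 23 mm when it lies flat. Pushed level on a large face at 50 mm or more above the board (some 2 N) it tips over the lower edge of the face away from the push; pushed low it slides; tilted past about 35 degrees it falls over by itself
- grey_half_mid (a point): middle of the grey-brown half cheese; the same point and the same behaviour as the amber one
- board: brown wooden board fixed on the table, 360 mm along its x, 540 mm along its y, 22 mm thick (top at z = 0.022). Origin: centre of its underside, z up. The half cheeses stand on it about 130 mm either side of its middle (y), one label facing roughly along +x, the other along -x, turned by up to 30 degrees
- jar_board: small loose jar with a green lid standing on the board between the half cheeses, 56 mm across, 60 mm high; to be left alone. Origin: centre of its underside
- jar_side: a like jar standing on the table beside the board at its +y side; to be left alone. Origin: centre of its underside
- wrapped: small whole round cheese in white wrapping with a yellow label, 90 mm across, 40 mm high, on the table beside the board at its -y side; to be left alone. Origin: centre of its underside
Things that resemble listed ones, but are neither listed nor needed, are in the scene too. Of the things like the amber_half, leave any that is yellow; of the rest the larger one is meant. Of the things shaped like the grey_half, the grey one is meant.

How it is judged:
By the outcome, as a careful person would: the job done as asked, in the order asked, and still so for the second after the job is handed in, with the robot touching nothing.
It also fails if it takes over 40 s, if anything falls off the work surface, if the arm or the gripper's body presses on something with over 40 N, if the wrist force passes 120 N, or if a joint passes its speed limit or range.

## Working session

There is one attempt and no reset: what is moved stays moved. The work goes in short steps, Python scripts to look and compute and a tool call to move; the robot and the scene stay as the last step left them, time stands still between calls to the robot, and variables do not carry over. Pictures are saved under pics/ and viewed, at most 10 in all, crops included, and the job is handed in when it is done.

Besides the shell and the picture viewer there is one more tool, called after "Request:" as a command line: name --pt "numbers of a row" for each row, then --argument value for the rest. jog_arm: Moves the arm, as the interface text tells. Its arguments: {"type":"object","properties":{"targets":{"type":"array","items":{"type":"array","items":{"type":"number"}}},"hand":{"type":"number"},"newtons":{"type":"number"}},"required":["targets"]}

```bash
mkdir -p pics; cat > h.py <<'E'
import numpy as np, cv2
from rig import env
def cloud(im):
    h,w=im["depth"].shape; f=h/2/np.tan(np.radians(im["fovy"])/2)
    v,u=np.mgrid[:h,:w]; d=im["depth"]
    p=np.stack([(u-im["cx"])/f*d,(v-im["cy"])/f*d,d,np.ones_like(d)],-1)
    return (p@im["cam_to_world"].T)[...,:3]
def save(im,n): cv2.imwrite("pics/"+n,cv2.cvtColor(im["frame"],cv2.COLOR_RGB2BGR))
E
python3 - <<'E'
from h import *
ims=[]
for c in ["scene","top"]:
    im=env.get_image(c); ims.append(im["frame"]); P=cloud(im)
    np.savez(c+".npz",P=P,f=im["frame"],d=im["depth"])
    for t in ["amber_half","grey_half","jar_board","jar_side","wrapped","board"]:
        for r in env.regions_of(c,t):
            m=r["pixels"]&(im["depth"]>0); q=P[m]
            print(c,t,round(r["score"],2),np.round(r["point"]),m.sum(),np.round(np.percentile(q,[3,50,97],axis=0),3).tolist() if len(q) else 0, im["frame"][m].mean(0).round())
    save(im,c+".png")
print(env.observe()["time_s"],env.observe()["tool_rot"])
E
```

```text
scene amber_half 0.82 [189. 265.] 1344 [[0.508, -0.011, 0.025], [0.553, 0.04, 0.071], [0.589, 0.114, 0.102]] [153. 108.  65.]
scene amber_half 0.72 [126. 239.] 945 [[0.241, 0.272, 0.003], [0.315, 0.285, 0.045], [0.377, 0.324, 0.08]] [162. 139.  34.]
scene amber_half 0.68 [317. 137.] 1518 [[0.453, -0.465, 0.008], [0.499, -0.428, 0.039], [0.533, -0.386, 0.042]] [220. 220. 150.]
scene amber_half 0.67 [263. 355.] 1012 [[0.798, -0.065, 0.004], [0.852, -0.044, 0.04], [0.895, -0.01, 0.059]] [143. 104.  61.]
scene grey_half 0.93 [223.  71.] 1521 [[0.152, -0.382, 0.004], [0.191, -0.332, 0.05], [0.222, -0.25, 0.08]] [ 42. 104.  48.]
scene grey_half 0.76 [248. 213.] 1526 [[0.516, -0.267, 0.027], [0.548, -0.219, 0.079], [0.571, -0.134, 0.102]] [120.  93.  74.]
scene jar_board 0.93 [224. 260.] 529 [[0.575, -0.09, 0.027], [0.605, -0.078, 0.069], [0.625, -0.045, 0.084]] [102. 139.  83.]
scene jar_board 0.56 [190. 268.] 1310 [[0.51, -0.012, 0.027], [0.553, 0.04, 0.072], [0.59, 0.116, 0.102]] [153. 109.  65.]
scene jar_side 0.88 [152. 294.] 326 [[0.494, 0.254, 0.008], [0.519, 0.265, 0.041], [0.538, 0
[... 846 characters left out ...]
-0.3, 0.067], [0.214, -0.24, 0.083]] [ 63. 136.  48.]
top jar_board 0.87 [157. 269.] 339 [[0.571, -0.084, 0.046], [0.59, -0.062, 0.081], [0.617, -0.039, 0.087]] [ 95. 186.  81.]
top wrapped 0.96 [198. 397.] 941 [[0.447, -0.458, 0.004], [0.486, -0.416, 0.04], [0.529, -0.378, 0.046]] [238. 235. 139.]
top wrapped 0.2 [172. 224.] 1141 [[0.505, -0.007, 0.033], [0.539, 0.058, 0.089], [0.576, 0.132, 0.105]] [207. 123.  21.]
top board 0.68 [185. 267.] 20521 [[0.369, -0.316, 0.017], [0.521, -0.065, 0.023], [0.719, 0.189, 0.028]] [203. 124.  53.]
0.7 [[-9.47074368e-01  3.21014239e-01  2.13363043e-05]
 [ 3.21014240e-01  9.47074368e-01  1.25765644e-05]
 [-1.61698107e-05  1.87601993e-05 -1.00000000e+00]]
```

View pics/scene.png

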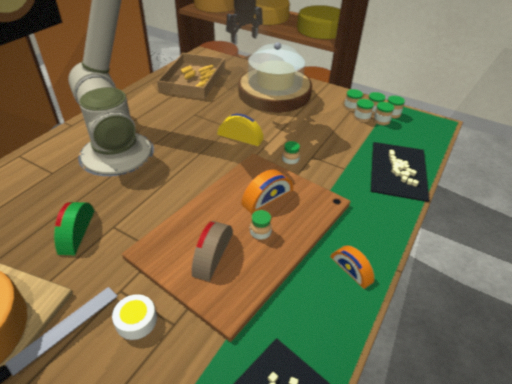

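View pics/top.png

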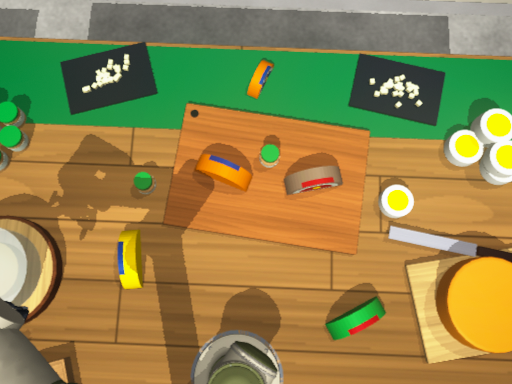

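The scene view shows amber_half at about (189,265), label facing +x, and grey_half at (248,213), its red strip on the -x side. In the top view they are at (169,226) and (183,312), with the board jar at (155,270). The yellow, green and small orange halves are decoys. Next I fit the two poses.

```bash
python3 - <<'E'
from h import *
S={c:np.load(c+".npz") for c in ["scene","top"]}
def rep(n,c0):
    for c in S:
        P=S[c]["P"];f=S[c]["f"].astype(int)
        m=(S[c]["d"]>0)&(np.hypot(P[...,0]-c0[0],P[...,1]-c0[1])<.105)&(P[...,2]>.036)&(P[...,2]<.11)&(np.hypot(P[...,0]-.595,P[...,1]+.065)>.045)
        m=cv2.erode(m.astype(np.uint8),np.ones((2,2)))>0
        q=P[m][:,:2].astype(np.float32); r=cv2.minAreaRect(q)
        strip=m&((f[...,2]>f[...,0]+10) if n=="amber" else ((f[...,0]>2.2*f[...,1])&(f[...,2]<90)))&(P[...,2]>.09)
        s=P[strip]; print(n,c,m.sum(),np.round(r[0],3),np.round(r[1],3),round(r[2],1),"zmax",P[m][:,2].max().round(3),"strip",len(s),s.mean(0).round(3) if len(s) else 0)
        # top ridge points
        t=P[m&(P[...,2]>.092)]; print("  top",t.mean(0).round(3), np.round(cv2.minAreaRect(t[:,:2].astype(np.float32)),3) if 0 else cv2.minAreaRect(t[:,:2].astype(np.float32)))
rep("amber",(.545,.06)); rep("grey",(.54,-.19))
for c in S:
    P=S[c]["P"]; m=(np.hypot(P[...,0]-.595,P[...,1]+.065)<.045)&(P[...,2]>.075)&(P[...,2]<.09); print(c,"jar",cv2.minEnclosingCircle(P[m][:,:2].astype(np.float32)))
E
```

```text
amber scene 1069 [0.551 0.063] [0.157 0.047] 69.1 zmax 0.105 strip 76 [0.559 0.051 0.099]
  top [0.551 0.059 0.098] ((0.550650417804718, 0.06372539699077606), (0.08131501823663712, 0.04606570675969124), 67.43567657470703)
amber top 1007 [0.544 0.062] [0.151 0.045] 70.0 zmax 0.108 strip 95 [0.561 0.058 0.1  ]
  top [0.544 0.064 0.099] ((0.5448095202445984, 0.06343528628349304), (0.08973149955272675, 0.04516462981700897), 71.22065734863281)
grey scene 1264 [ 0.537 -0.192] [0.045 0.155] 12.9 zmax 0.105 strip 92 [ 0.522 -0.201  0.098]
  top [ 0.538 -0.194  0.098] ((0.5368549227714539, -0.19079837203025818), (0.043519698083400726, 0.08059316873550415), 12.235074996948242)
grey top 1019 [ 0.531 -0.189] [0.046 0.152] 13.2 zmax 0.109 strip 152 [ 0.518 -0.191  0.099]
  top [ 0.531 -0.189  0.1  ] ((0.5315716862678528, -0.18887895345687866), (0.04423118382692337, 0.09235377609729767), 14.277983665466309)
scene jar ((0.5995374321937561, -0.06463362276554108), 0.026120653375983238)
top jar ((0.5971215963363647, -0.06280049681663513), 0.025378230959177017)
```

Request:
jog_arm --pt "-56.9 -31.7 0 0 0 0" --pt "-56.9 -31.7 0 0 0 0" --pt "-56.9 -31.7 0 0 0 0" --pt "-56.9 -31.7 0 0 0 0" --pt "-56.9 -31.7 0 0 0 0" --pt "-56.9 -31.7 0 0 0 0" --pt "-56.9 -31.7 0 0 0 0" --pt "-56.9 -31.7 0 0 0 0" --hand 0 --newtons 20

```text
time_s: 1.37
position: [0.4013, 0.272, 0.1933]
tool_rot: [[-0.947, 0.321, 0.0], [0.321, 0.947, 0.0], [-0.0, 0.0, -1.0]]
ft_force: [1.3, 1.0, 0.0]
grip_width: -0.0002
gripper_force: 0.0
```

Request:
jog_arm --pt "-27.5 -15.2 0 0 0 0" --pt "-27.5 -15.2 0 0 0 0" --pt "-27.5 -15.2 0 0 0 0" --pt "-27.5 -15.2 0 0 0 0" --pt "-27.5 -15.2 0 0 0 0" --pt "-27.5 -15.2 0 0 0 0" --pt "-27.5 -15.2 0 0 0 0" --pt "-27.5 -15.2 0 0 0 0"

```text
time_s: 2.03
position: [0.6141, 0.0378, 0.1925]
tool_rot: [[-0.946, 0.324, 0.0], [0.324, 0.946, -0.001], [-0.0, -0.001, -1.0]]
ft_force: [-0.5, 0.4, -0.2]
grip_width: -0.0003
gripper_force: 0.0
```

Request:
jog_arm --pt "0 0 4 0 0 0" --pt "0 0 7.5 0 0 0" --pt "0 0 10.5 0 0 0" --pt "0 0 10.5 0 0 0"

```text
time_s: 2.37
position: [0.6087, 0.0417, 0.0822]
tool_rot: [[-0.947, 0.321, -0.011], [0.321, 0.947, 0.001], [0.011, -0.002, -1.0]]
ft_force: [-0.4, -0.2, -0.9]
grip_width: 0.0003
gripper_force: 0.0
```

```bash
python3 - <<'E'
from h import *
im=env.get_image("scene"); f=im["frame"][120:290,150:340]
cv2.imwrite("pics/a1.png",cv2.resize(f[...,::-1],None,fx=3.5,fy=3.5))
E
```

```text
(no output)
```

View pics/a1.png

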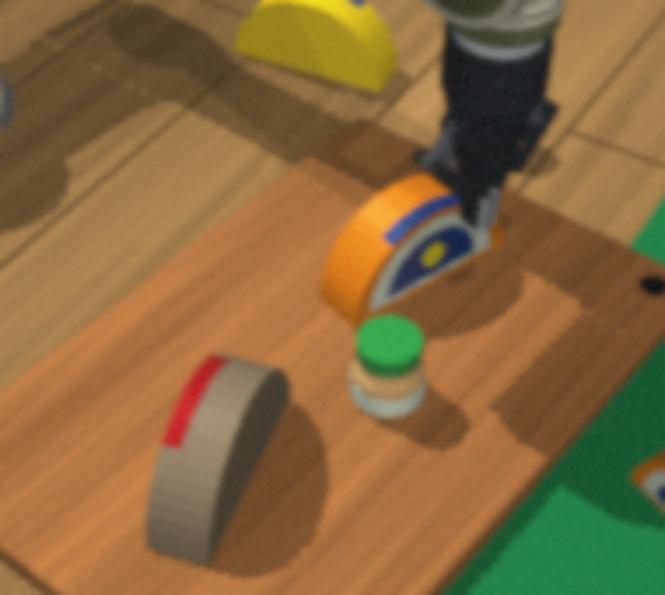

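The picture shows the fingertip in front of the labelled face, just right of mid label at (485,215) in the crop; the jar is clear of it. I start the push.

Request:
jog_arm --pt "1.5 0 -0.3 0 0 0" --pt "2.5 0 -0.3 0 0 0" --pt "3.2 0 -0.3 0 0 0" --pt "3.9 0 -0.3 0 0 0" --pt "4.6 0 -0.3 0 0 0" --pt "5.3 0 -0.3 0 0 0"

```text
time_s: 2.92
position: [0.5616, 0.0587, 0.0919]
tool_rot: [[-0.947, 0.321, 0.001], [0.321, 0.947, -0.0], [-0.001, 0.0, -1.0]]
ft_force: [-0.7, 0.2, -0.7]
grip_width: 0.0001
gripper_force: 0.0
```

Request:
jog_arm --pt "0.7 0 0 0 0 0" --pt "1.4 0 0 0 0 0" --pt "2.1 0 0 0 0 0" --pt "2.8 0 0 0 0 0" --pt "3.2 0 0 0 0 0"

```text
time_s: 3.33
position: [0.5305, 0.0691, 0.0911]
tool_rot: [[-0.947, 0.321, -0.0], [0.321, 0.947, 0.0], [0.0, -0.0, -1.0]]
ft_force: [-0.6, 0.0, 0.4]
grip_width: -0.0002
gripper_force: 0.0
```

```bash
python3 - <<'E'
from h import *
im=env.get_image("scene"); f=im["frame"][120:290,150:340]
cv2.imwrite("pics/a2.png",cv2.resize(f[...,::-1],None,fx=3.5,fy=3.5))
E
```

```text
(no output)
```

View pics/a2.png

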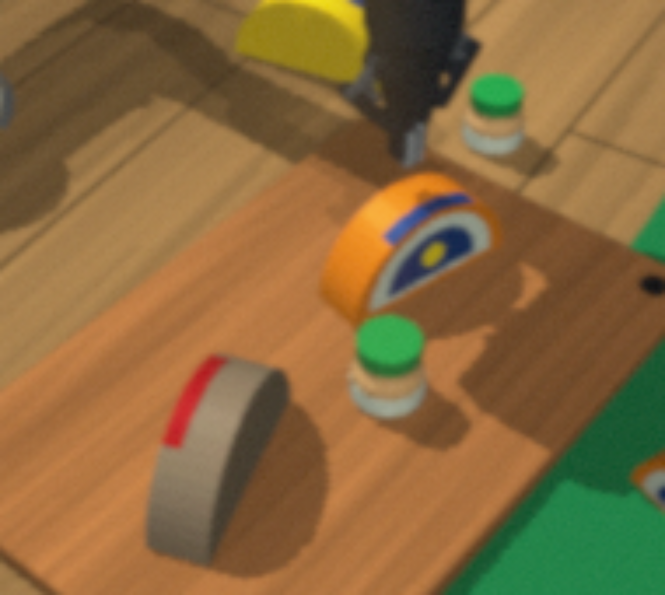

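The amber half has not moved, although the fingertip at crop (405,160) now appears past it. I check the TCP against the cameras.

```bash
python3 - <<'E'
from h import *
s=env.observe(); p=s["position"]; print(s["time_s"],np.round(p,4),s["q"])
o=[]
for c in ["scene","top","wrist"]:
    im=env.get_image(c); T=np.linalg.inv(im["cam_to_world"]); f=192/np.tan(np.radians(im["fovy"])/2)
    k=T@np.r_[p,1]; u,v=f*k[0]/k[2]+im["cx"],f*k[1]/k[2]+im["cy"]; print(c,"tcp px row,col",v.round(),u.round(),"depth",k[2].round(3),"fovy",im["fovy"],im["cx"],im["cy"],"cam",im["cam_to_world"][:3,3].round(3))
    P=cloud(im)
    m=(np.abs(P[...,0]-p[0])<.1)&(np.abs(P[...,1]-p[1])<.1)&(P[...,2]>.11)&(P[...,2]<.15); 
    if m.any(): print(" >.11:",P[m].mean(0).round(3),np.percentile(P[m],[5,95],axis=0).round(3).tolist())
    m=(np.abs(P[...,0]-.55)<.08)&(np.abs(P[...,1]-.06)<.09)&(P[...,2]>.04)&(P[...,2]<.108)&(im["frame"][...,0]>im["frame"][...,2]+40.)
    if m.sum()>20: print(" cheese",m.sum(),cv2.minAreaRect(P[m][:,:2].astype(np.float32)))
    g=im["frame"].copy(); cv2.circle(g,(int(u),int(v)),3,(255,0,255),1)
    o.append(g[100:300,130:330] if c!="wrist" else cv2.resize(g,(267,200)))
cv2.imwrite("pics/b.png",np.hstack(o)[...,::-1])
E
```

```text
3.3833 [0.5302 0.0693 0.0912] [-5.24816571e+00  2.59094716e+01  8.59754355e+01  2.88289035e-03
  6.81528217e+01 -7.65480461e+01]
scene tcp px row,col 176.0 264.0 depth 1.134 fovy 50.90680791290744 250.03770037152546 188.55267752683704 cam [ 0.934 -0.695  0.827]
 >.11: [0.536 0.065 0.142] [[0.523, 0.058, 0.133], [0.543, 0.078, 0.149]]
 cheese 696 ((0.5474057793617249, 0.06437619030475616), (0.1572771817445755, 0.052433185279369354), 68.51514434814453)
top tcp px row,col 174.0 219.0 depth 1.328 fovy 42.40871228081911 242.9478618638199 183.22864494543916 cam [ 0.23  -0.005  1.385]
 cheese 229 ((0.544657289981842, 0.06463204324245453), (0.1548348367214203, 0.046369682997465134), 71.24064636230469)
wrist tcp px row,col 220.0 258.0 depth 0.199 fovy 68.40176836305407 257.6254112445698 193.04111620624522 cam [0.452 0.096 0.273]
 >.11: [0.523 0.072 0.144] [[0.519, 0.059, 0.136], [0.528, 0.082, 0.149]]
 cheese 11055 ((0.5452694892883301, 0.06257574260234833), (0.15521733462810516, 0.04743153601884842), 70.13352966308594)
```

View pics/b.png

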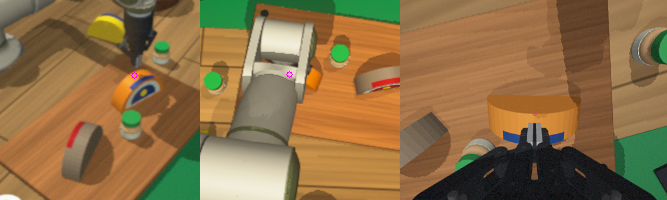

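The projected TCP (magenta, scene crop (134,75)) lies below the visible fingertip at about (137,65). The tip seems higher than reported, so I measure its true lowest point.

```bash
python3 - <<'E'
from h import *
p=env.observe()["position"]
for c in ["scene","wrist"]:
    im=env.get_image(c); P=cloud(im); f=im["frame"].astype(int)
    m=(np.hypot(P[...,0]-p[0],P[...,1]-p[1])<.035)&(f.max(2)-f.min(2)<25)&(P[...,2]>.105)
    q=P[m]; i=np.argsort(q[:,2])[:12]; print(c,m.sum(),q[i].round(3).tolist())
    m=(np.abs(P[...,0]-.55)<.08)&(np.abs(P[...,1]-.06)<.09)&(f[...,0]>f[...,2]+60)&(f[...,0]>150); print("cheese top z",np.percentile(P[m][:,2],[50,95,99]).round(3))
    r,cc=(slice(150,185),slice(250,285)) if c=="scene" else (slice(200,320),slice(225,290))
    print((P[r,cc,2][::3 if c=="scene" else 10,::3 if c=="scene" else 6]*1000).astype(int))
    if c=="wrist":cv2.imwrite("pics/w.png",f[150:384,150:400,::-1].repeat(2,0).repeat(2,1))
E
```

```text
scene 784 [[0.538, 0.062, 0.132], [0.541, 0.062, 0.133], [0.541, 0.067, 0.133], [0.537, 0.063, 0.134], [0.544, 0.067, 0.134], [0.536, 0.059, 0.136], [0.541, 0.062, 0.137], [0.537, 0.062, 0.139], [0.545, 0.065, 0.14], [0.54, 0.062, 0.14], [0.545, 0.07, 0.14], [0.533, 0.057, 0.14]]
cheese top z [0.051 0.101 0.103]
[[ -1 215 213   0 183 195 198 186 182 177  -1   3]
 [  0  20 201 197 193 185 182 175   1   0   0  26]
 [ 22  23  23 187 181 172 174 826   0   0  -1  21]
 [ 20  22  21  22 155 162 158 154   0   2   1   9]
 [ 23  21  20  23 146 150 150 138  -1   1   1   1]
 [ 22  20  23  21  24 140 142  21  19  22   0   0]
 [ 22  19  22  22  21  21  21  21  22  19  22  24]
 [ 23  20  24  23  22  23  98 101  95  90  20  22]
 [ 21  22  24  21 101 102 104 104  98  97  91  79]
 [ 22  23  98  99  99 101 101 100 100 101 100  98]
 [ 20  90  91  96  98 100  99 102 102  96  92  81]
 [ 23  87  90  94  95  99  98 101  91  86  79  71]]
wrist 20809 [[0.52, 0.066, 0.134], [0.522, 0.073, 0.134], [0.52, 0.067, 0.134], [0.523, 0.075, 0.135], [0.52, 0.067, 0.135], [0.523, 0.076, 0.135], [0.521, 0.071, 0.135], [0.521, 0.07, 0.135], [0.521, 0.07, 0.135], [0.522, 0.074, 0.135], [0.52, 0.069, 0.135], [0.523, 0.077, 0.135]]
cheese top z [0.038 0.102 0.104]
[[ 71  70  69  69  69  68  69  68  68  67  68]
 [ 90  89  89  88  89  89  88  88  87  88  89]
 [100 101 102 102 104 102 103 102 102 102 100]
 [ 99 101 101 103 103 104 102 102 102 101 101]
 [100 101 102 102 138 138 138 138 103 100 101]
 [100 102 142 143 149 148 149 149 141 142 101]
 [101 152 151 150 158 273 158 158 152 152 101]
 [101 159 161 167 166 166 166 167 161 160 161]
 [174 175 177 176 174 168 168 175 177 177 175]
 [181 181 181 181 182 168 168 181 181 181 180]
 [187 186 188 187 187 169 168 186 186 186 187]
 [199 197 197 197 187 168 168 191 198 198 273]][ WARN:0@2.026] global loadsave.cpp:1063 imwrite_ Unsupported depth image for selected encoder is fallbacked to CV_8U.
```

View pics/w.png

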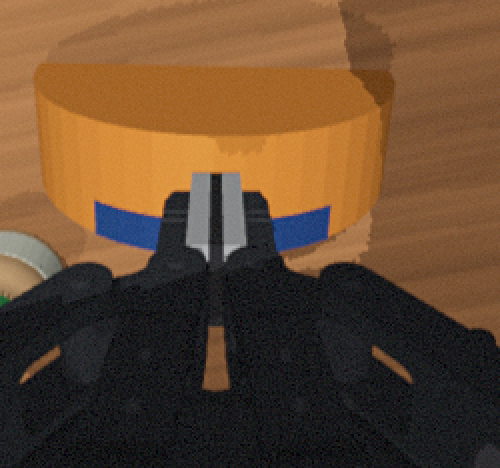

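The wrist view shows the shut fingertips at crop (215,172) floating above the cheese's rim. Both cameras put the tip at z≈0.132, about 40 mm above the reported TCP (0.091). So I back off and descend 4.3 cm more.

Request:
jog_arm --pt "-4 0 0 0 0 0" --pt "-8 0 0 0 0 0" --pt "-9.2 0 0 0 0 0" --pt "-9.2 0 2 0 0 0" --pt "-9.2 0 4.1 0 0 0" --pt "-9.2 0 4.1 0 0 0"

```text
time_s: 4.13
position: [0.6167, 0.0392, 0.0461]
tool_rot: [[-0.947, 0.321, -0.007], [0.321, 0.947, 0.001], [0.007, -0.001, -1.0]]
ft_force: [-1.1, 0.7, 0.8]
grip_width: 0.0
gripper_force: 0.0
```

```bash
cat > tip.py <<'E'
from h import *
s=env.observe(); p=s["position"]; print(np.round(p,4),s["ft_force"])
for c in ["scene","wrist"]:
    im=env.get_image(c); P=cloud(im); f=im["frame"].astype(int)
    m=(np.hypot(P[...,0]-p[0],P[...,1]-p[1])<.03)&(f.max(2)-f.min(2)<25)&(P[...,2]>.05)&(im["depth"]>0)
    q=P[m]; i=np.argsort(q[:,2])[:200:20]; print(c,m.sum(),q[i].round(3).tolist())
E
python3 tip.py
```

```text
[0.6167 0.0392 0.0461] [-1.0594284   0.71451558  0.76801088]
scene 432 [[0.622, 0.033, 0.085], [0.623, 0.033, 0.097], [0.63, 0.042, 0.105], [0.623, 0.032, 0.112], [0.621, 0.023, 0.121], [0.629, 0.028, 0.132], [0.627, 0.041, 0.136], [0.608, 0.034, 0.138], [0.637, 0.061, 0.143], [0.614, 0.026, 0.15]]
wrist 17682 [[0.608, 0.041, 0.091], [0.609, 0.048, 0.093], [0.605, 0.038, 0.094], [0.607, 0.038, 0.095], [0.614, 0.049, 0.095], [0.605, 0.037, 0.096], [0.608, 0.031, 0.096], [0.615, 0.052, 0.097], [0.613, 0.048, 0.097], [0.609, 0.034, 0.098]]
```

Tip at about 0.086 now, as wanted.

Request:
jog_arm --pt "2 0 0 0 0 0" --pt "3 0 0 0 0 0" --pt "3.6 0 0 0 0 0" --pt "4.2 0 0 0 0 0" --pt "4.8 0 0 0 0 0" --pt "5.4 0 0 0 0 0" --pt "6 0 0 0 0 0" --pt "6.6 0 0 0 0 0"

```text
time_s: 4.9
position: [0.5559, 0.0605, 0.0504]
tool_rot: [[-0.947, 0.321, 0.001], [0.321, 0.947, -0.0], [-0.001, 0.0, -1.0]]
ft_force: [0.8, 0.3, 2.2]
grip_width: 0.0001
gripper_force: 0.7
```

Request:
jog_arm --pt "0.5 0 0 0 0 0" --pt "1 0 0 0 0 0" --pt "1.5 0 0 0 0 0" --pt "2 0 0 0 0 0" --pt "2.2 0 0 0 0 0" --pt "2.2 0 0 0 0 0"

```text
time_s: 5.4
position: [0.5346, 0.0678, 0.05]
tool_rot: [[-0.947, 0.321, -0.001], [0.321, 0.947, 0.0], [0.001, -0.0, -1.0]]
ft_force: [0.2, -0.1, 0.2]
grip_width: -0.0
gripper_force: 0.0
```

```bash
python3 - <<'E'
from h import *
im=env.get_image("scene"); f=im["frame"][120:290,150:340]
cv2.imwrite("pics/a3.png",cv2.resize(f[...,::-1],None,fx=3.5,fy=3.5))
E
```

```text
(no output)
```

View pics/a3.png

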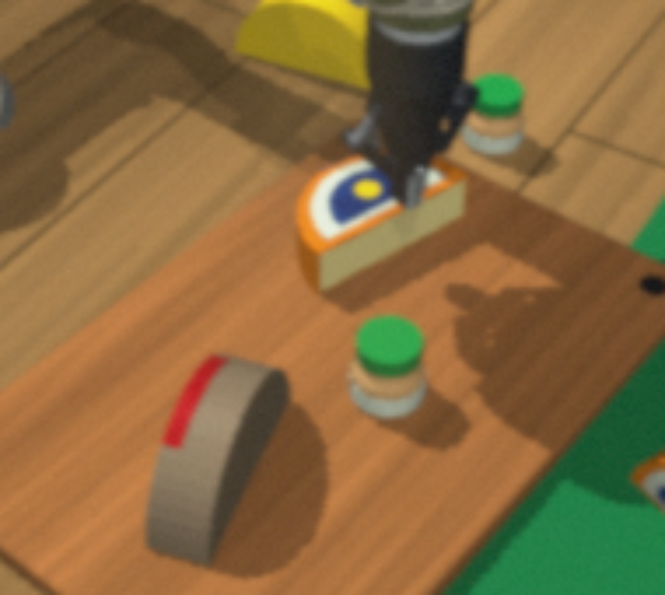

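Amber lies flat with its label up at crop (365,190), and the jars are unmoved. Next I go up and across to the label side (-x) of grey, turning the tool square to its face.

Request:
jog_arm --pt "0 0 -4 0 0 0" --pt "0 0 -8 0 0 0" --pt "-0.3 -4 -8 0 0 -6" --pt "-0.6 -8 -8 0 0 -13" --pt "-0.9 -12 -8 0 0 -20" --pt "-1.2 -16 -8 0 0 -26" --pt "-1.6 -20 -8 0 0 -32" --pt "-2 -24 -8 0 0 -32"

```text
time_s: 6.12
position: [0.4794, -0.1555, 0.1303]
tool_rot: [[-0.972, -0.236, 0.0], [-0.236, 0.972, 0.0], [-0.0, -0.0, -1.0]]
ft_force: [1.4, -0.4, 0.0]
grip_width: -0.0002
gripper_force: 0.0
```

Request:
jog_arm --pt "2.4 -3.6 0 0 0 0" --pt "2.4 -3.6 0 0 0 0" --pt "2.4 -3.6 3.5 0 0 0" --pt "2.4 -3.6 6.5 0 0 0" --pt "2.4 -3.6 8.2 0 0 0" --pt "2.4 -3.6 8.2 0 0 0" --pt "2.4 -3.6 8.2 0 0 0"

```text
time_s: 6.7
position: [0.4649, -0.1946, 0.0481]
tool_rot: [[-0.973, -0.23, -0.001], [-0.23, 0.973, 0.001], [0.001, 0.001, -1.0]]
ft_force: [-0.6, -0.4, 0.8]
grip_width: -0.0003
gripper_force: 0.0
```

```bash
python3 tip.py
```

```text
[ 0.4649 -0.1946  0.0481] [-0.55771966 -0.43513774  0.79495913]
scene 400 [[0.472, -0.195, 0.086], [0.464, -0.205, 0.104], [0.478, -0.195, 0.111], [0.48, -0.203, 0.13], [0.476, -0.186, 0.137], [0.484, -0.214, 0.141], [0.477, -0.185, 0.15], [0.477, -0.203, 0.155], [0.477, -0.184, 0.161], [0.477, -0.217, 0.167]]
wrist 17705 [[0.454, -0.193, 0.092], [0.456, -0.202, 0.094], [0.455, -0.201, 0.095], [0.453, -0.192, 0.096], [0.453, -0.192, 0.096], [0.456, -0.204, 0.097], [0.461, -0.207, 0.097], [0.461, -0.204, 0.098], [0.455, -0.198, 0.098], [0.454, -0.195, 0.099]]
```

Request:
jog_arm --pt "0 -1.1 0 0 0 0" --pt "-2 -1.1 0 0 0 0" --pt "-3 -1.1 0 0 0 0" --pt "-3.6 -1.1 0 0 0 0" --pt "-4.2 -1.1 0 0 0 0" --pt "-4.8 -1.1 0 0 0 0" --pt "-5.4 -1.1 0 0 0 0" --pt "-6 -1.1 0 0 0 0"

```text
time_s: 7.47
position: [0.5262, -0.1915, 0.0482]
tool_rot: [[-0.973, -0.23, 0.0], [-0.23, 0.973, 0.0], [-0.0, -0.0, -1.0]]
ft_force: [-1.3, -0.2, 0.8]
grip_width: 0.0
gripper_force: 0.5
```

Request:
jog_arm --pt "-0.6 0 0 0 0 0" --pt "-1.2 0 0 0 0 0" --pt "-1.7 0 0 0 0 0" --pt "-2.2 0 0 0 0 0" --pt "-2.6 0 0 0 0 0" --pt "-2.8 0 0 0 0 0" --pt "-2.8 0 0 0 0 0"

```text
time_s: 8.05
position: [0.5534, -0.1851, 0.048]
tool_rot: [[-0.973, -0.23, 0.0], [-0.23, 0.973, 0.0], [-0.0, 0.0, -1.0]]
ft_force: [-0.8, 0.3, 0.2]
grip_width: 0.0
gripper_force: 0.0
```

```bash
python3 - <<'E'
from h import *
im=env.get_image("scene"); f=im["frame"][120:290,150:340]
cv2.imwrite("pics/a4.png",cv2.resize(f[...,::-1],None,fx=3.5,fy=3.5))
E
```

```text
(no output)
```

View pics/a4.png

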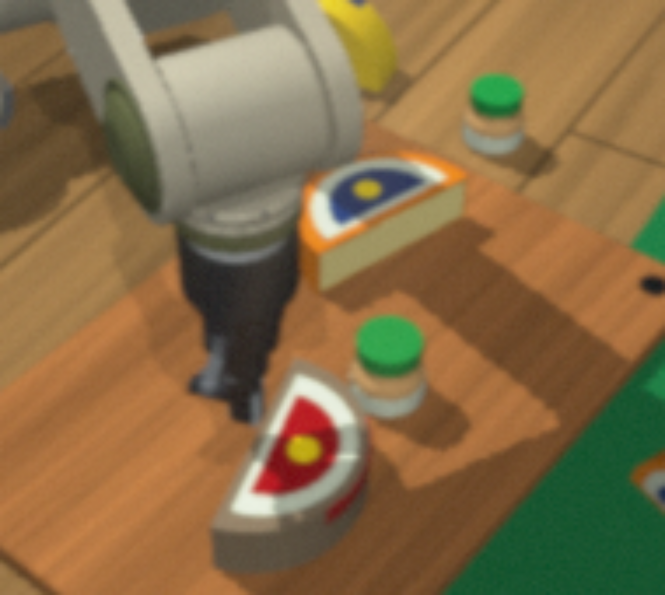

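Grey now lies flat with its label up at crop (300,450), and the jar is still at (390,365). I retreat upward and do a numeric check.

Request:
jog_arm --pt "0 0 -4 0 0 0" --pt "0 0 -8 0 0 0" --pt "0 0 -12 0 0 0" --pt "0 0 -15 0 0 0" --pt "0 0 -15 0 0 0" --pt "0 0 -15 0 0 0"

```text
time_s: 8.6
position: [0.5533, -0.1855, 0.1996]
tool_rot: [[-0.973, -0.229, 0.003], [-0.229, 0.973, -0.002], [-0.002, -0.002, -1.0]]
ft_force: [-0.7, 0.1, -0.5]
grip_width: -0.0001
gripper_force: 0.0
```

```bash
python3 - <<'E'
from h import *
im=env.get_image("scene");P=cloud(im)
for t in ["amber_half","grey_half","jar_board","jar_side","wrapped"]:
    for r in env.regions_of("scene",t)[:4]:
        m=r["pixels"]&(im["depth"]>0); print(t,round(r["score"],2),np.percentile(P[m],[3,50,97],axis=0).round(3).tolist())
print(env.close_job())
E
```

```text
amber_half 0.7 [[0.799, -0.066, 0.006], [0.852, -0.044, 0.04], [0.896, -0.014, 0.059]]
amber_half 0.67 [[0.292, 0.279, 0.003], [0.337, 0.288, 0.046], [0.379, 0.328, 0.08]]
amber_half 0.58 [[0.452, 0.003, 0.022], [0.505, 0.079, 0.067], [0.548, 0.156, 0.071]]
grey_half 0.65 [[0.557, -0.257, 0.028], [0.601, -0.194, 0.067], [0.64, -0.114, 0.071]]
grey_half 0.63 [[0.146, -0.382, -0.001], [0.19, -0.329, 0.048], [0.223, -0.242, 0.079]]
jar_board 0.89 [[0.577, -0.091, 0.023], [0.605, -0.077, 0.068], [0.625, -0.042, 0.084]]
jar_side 0.87 [[0.487, 0.255, -0.0], [0.518, 0.266, 0.037], [0.539, 0.302, 0.062]]
wrapped 0.9 [[0.452, -0.465, 0.005], [0.499, -0.428, 0.039], [0.533, -0.386, 0.042]]
the job is handed in; nothing more can be done
None
```

Job handed in at about 8.7 s: both half cheeses lie flat on the board with their labels up, and both jars and the wrapped cheese show no measurable movement in the final camera check; the first push on the amber half passed over it because the fingertips sat about 40 mm higher than the reported TCP, so I lowered the tool and repeated it.

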